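# Jack up the lathe's tail foot for packing

## Task

Shut the lathe down at its control box, first the red stop key and then the blue power key, each pressed right in and released and never the green start key. Then set the ratchet jack flat on the bench with its saddle centred under the marked lift point of the lathe, let go of it, and pump its handle with full strokes until the tail foot stands 12 to 18 mm off the bench, so that the packing can go in. Finish holding the handle fully down - the load settles back if you let it up - with only the jack carrying the lathe and the other things on the bench left where they are.

Things in the scene. Friction and masses are not known exactly. Their poses are not given: they have to be found in the camera images.
- stop_key (a joint): Red round key (28 mm across) of the control box, at the left (+y) end of its row of three. Value in m: 0 released, 0.006 pressed right in; its spring needs about 4.5 N at the bottom. Goes straight down.
- power_key (a joint): Blue round key, the same make, at the right (-y) end of the row. 0 released, 0.006 right in.
- start_key (a joint): Green round key, the same make, in the middle of the row; must stay released.
- stop_key_top (a point): Centre of the red key's top face, 79 mm above the bench when released. The keys stand 58 mm apart in one row.
- power_key_top (a point): Centre of the blue key's top face, 79 mm above the bench when released.
- start_key_top (a point): Centre of the green key's top face.
- control_box: White box of the lathe's controls, 100 (x) by 190 (y) by 57 mm high, fixed to the bench; a small dark screen and a black dial lie behind (+x of) the keys. Origin at the centre of its underside, z up.
- jack: Loose ratchet jack, dark teal, 1 kg: base plate x -165 to 35, y +-45, 10 mm thick; on it two upright cheeks, 70 mm high (x -130 to 36, y +-22), the ram with the saddle between them at the front, the pump handle out at the rear. Origin on the base's underside, straight below the saddle; +x points to the toe, the handle lies to -x, z up. Centre of mass at x = -55.
- carry_grip (a point): Where to carry the jack: midway between the black grip strips on its cheeks' outsides, 95 mm behind the saddle, 50 mm above the base's underside. Grip from above, closing along the jack's y, 45 mm over the strips. The raised handle slopes up to the rear between the cheeks: its top is 66 mm above the bench here and 87 mm at 50 mm farther back.
- saddle (a point): Centre of the top face of the dark round saddle (36 mm across) on the jack's ram, 80 to 89 mm above the base's underside at the start (the ram may already be up to one 9 mm tooth out).
- lift_point (a point): Lift point: centre of the underside of the lathe's jacking lug, 96 mm above the bench. Lug: iron plate 64 mm wide (y), 12 thick, from 30 mm before this point back to the casting, ribs up to 122 mm; on top, above this point, a yellow disc with a red dot. Below it is free to the bench and back to 55 mm behind this point. Frame: +x points in under the lathe away from the robot, +y to the headstock.
- foot_sole (a point): Middle of the front lower edge of the lathe's tail foot (flange 120 by 100 mm), 56 mm behind the lift point; 0 mm above the bench at the start. Its height is how far the foot has been lifted.
- lathe: Small wood lathe, grey-green cast iron, 760 mm long, bed along y, headstock to the left (+y), tail end to the right. It stands on the bench, bolted at the headstock end, about which it tips when the tail foot is lifted (25 to 38 N rest on the lift point). Do not push it with the robot. Origin on the bench below the lift point.
- handle (a joint): Pump handle of the jack (rad): 0 up (its spring returns it), 0.46 down at its stop; swings about a pivot 55 mm behind the saddle, 40 mm up. Down at the grip takes 3 N unloaded, 7 to 11 N under the lathe. A full stroke, down to the stop and fully up, gains one 9 mm tooth: the ram rises 13 mm and settles back 4 as the handle comes up. It cannot be lowered: 2 or 3 strokes, the last one held.
- handle_grip (a point): Where to press: on the upper face of the black paddle grip (34 mm wide, 90 long, red end cap), 23 mm short of the handle's end. Handle up: 222 mm behind the saddle, 118 mm above the base's underside, the face sloping up to the rear by 0.39 rad; handle down: 239 mm behind, 36 mm above, about level. Moves with the handle.
- packer: Dark wood packing plate 60 by 45 by 10 mm lying beside the tail foot, for a colleague to slip in later. Leave it. Origin under its centre.
- mallet: Carver's mallet standing on its head, 86 mm across, 250 mm high, at the left. Leave it.
- gouge: Carving gouge 245 mm long with medium brown handle, lying left of the middle near the robot. Leave it.
- ladle_blank: Half-carved pale wooden ladle, 230 mm long, 34 mm high, lying at the left. Leave it.
- wax_tin: Round tin, 76 mm across, 45 mm high, at the right near the robot. Leave it.
- glue: White glue bottle, 56 mm across, 150 mm high, at the right. Leave it.
Not all that is in view belongs to the job. What is shaped like the packer but orange or white is not meant.

How it is judged:
On the way, in this order (a step that is already met when the one before it is completed fails the run):
1. the red stop key is pressed right in, the other keys not (value of joint stop_key above 0.0045 m and value of joint each of power_key, start_key below 0.002 m), for 0.05 s.
2. then the blue power key is pressed right in, the red one being released (value of joint power_key above 0.0045 m and value of joint each of stop_key, start_key below 0.002 m), for 0.05 s.
3. the jack stands flat on the bench, let go, its saddle within 15 mm of the lift point, the lathe not yet raised (horizontal distance between saddle and lift_point below 0.015 m and height (world z) of jack below 0.004 m and angle between jack's own z axis and vertical below 0.035 rad and contact force between the fingers and jack below 0.5 N and height (world z) of foot_sole below 0.002 m), for 0.2 s.
4. the jack takes the weight and the foot leaves the bench (horizontal distance between saddle and lift_point below 0.018 m and height (world z) of jack below 0.004 m and angle between jack's own z axis and vertical below 0.035 rad and contact force between jack and lathe above 15 N and height (world z) of foot_sole above 0.003 m), for 0.05 s.
At the end, for the whole second after the job is handed in: Tail foot 12 to 18 mm above the bench; handle held over 0.41 rad (of 0.46) by the robot with over 3 N; jack flat on the bench, saddle within 18 mm of the lift point, carrying over 15 N of the lathe; robot and packing not touching the lathe; all keys released (height (world z) of foot_sole between 0.012 and 0.018 m and value of joint handle above 0.41 rad and horizontal distance between saddle and lift_point below 0.018 m and height (world z) of jack below 0.004 m and angle between jack's own z axis and vertical below 0.035 rad and contact force between any of the fingers, the arm and jack above 3 N and contact force between jack and lathe above 15 N and contact force between each of the fingers, the arm, packer and lathe below 0.5 N and velocity of joint handle between -0.05 and 0.05 rad/s and value of joint each of stop_key, start_key, power_key below 0.002 m); the arm keeps its last pose, push and grip.
It fails at once if the green start key is pressed (value of joint start_key above 0.003 m).
It fails at once if two keys are pressed at once (value of joint each of stop_key, power_key above 0.003 m).
It fails at once if the robot itself pushes or lifts the lathe (contact force between any of the fingers, the arm and lathe above 12 N).
It fails at once if the jack is knocked over (angle between jack's own z axis and vertical above 0.5 rad).
It fails at once if another thing on the bench is moved by more than 40 mm or knocked over (distance of any of packer, mallet, gouge, ladle_blank, wax_tin, glue from where it was at the start of the episode above 0.04 m or angle between any of packer, mallet, gouge, ladle_blank, wax_tin, glue's own z axis and vertical above 0.5 rad).
It also fails if it takes over 67 s, if anything falls off the work surface, if the arm or the gripper's body presses on something with over 40 N, if the wrist force passes 120 N, or if a joint passes its speed limit or range.

## Robot

A 6-joint arm with a two-finger parallel gripper is mounted at the origin on the work surface. World frame = base frame: x ahead of the robot, y to its left, z up, the work surface at z = 0. Lengths are in m, angles in rad, forces in N, time in s.
With the tool pointing down it reaches from about 0.375 to 0.975 m from the base axis. Payload 3.8 kg.
Tool frame: the origin (TCP) lies at the very end of the fingers, on their centre line; the grasp point (between the pads) lies grip_point_offset behind it (grip_point_offset is the distance from the TCP to the grasp point, in m); z points along the fingers, y is the direction in which the jaws open and shut (so a half turn about z gives the same grasp; the last joint's range is limited). The gripper opens to 88 mm and grips with 3 to 60 N. Pads are 18 mm wide; open, the fingers measure 123 mm over their backs; the gripper's body (75 mm by 187 mm) begins 45 mm behind the grasp point.
Start: joints at [-1.24, 0.264, 1.604, -0, 1.274, -0.037], TCP at [0.243, -0.63, 0.239] pointing down, gripper open.
Joint ranges: [-2.63, 2.63], [-0.94, 2.18], [0.31, 2.57], [-1.31, 4.45], [0, 2.66], [-2.55, 2.55]. Speed limits (rad/s): [2.57, 2.57, 3.14, 3.14, 3.14, 3.14].

## Interface

Orientations are given as a unit quaternion [x, y, z, w].
In Python, from cell import * gives the robot as it stands.
- The arm moves only by the tool move_arm, never from a script. Its argument "plan" is a list that holds one entry, the list of rows, each a list of 7 numbers: the shift along the tool's x, y, z in cm, then the turn, a rotation vector about the tool's x, y, z in degrees, then the closure, from -1 (fully open) to 1 (shut). A call has 1 to 20 rows; each row is the pose to reach, as a shift and turn from the pose commanded when the call began, along the tool's axes at that moment; what a row does not reach only later rows make up. A row lasts 1/10 s, in which the tool goes at most 50 mm and 8.59 degrees, less where a joint would pass 70% of its speed; a pose out of reach is approached as far as the arm can. A call with a gripper value outside its range is refused whole. The fingers move at their own pace and stop on an object; "squeeze" is the grip in N (left out, the last holds). Time passes only in rows, so rows that repeat a pose let the fingers close. It gives the time, the measured TCP pose, the force and the opening at its end, in the units of the state.
- state(): the state, without advancing time (a new reading comes with each control period).
- get_image(name): name is "scene" or "top" or "wrist"; returns the picture (480x640x3 uint8, red, green, blue); there is no depth.
- camera_model(name): a dict with "fx", "fy", "cx", "cy" (pixels), "view" (4x4, takes a point from world to camera coordinates). Camera axes: x right, y down, z forward; pixel columns grow to the right and rows downward; lengths in m; the calibration is good to about 2 mm. A picture is of the moment at which its call begins: read the wrist's pose just before it. camera_model takes no time and is no camera call; for the wrist camera it gives the pose at the moment of the call.
- job_done(): hands the job in, once; it reports no verdict.
The state is a dict: "clock": time; "joints": joint angles; "dq": joint speeds; "effort": joint torques, N m; "eef_pos": TCP position; "tool_rot": TCP orientation; "wrist_force": force on the tool from outside, world axes, zero at the start; "wrist_torque": the same for the moment, N m; "gripper_width": finger opening in m.
Only numpy, scipy, OpenCV 4.12 (cv2) and the standard library are available. Lean on these libraries where they do the work, as an engineer would, in place of code of your own. Each camera call takes 0.05 s, during which the arm holds its last target.

## Working session

There is one attempt and no reset: what is moved stays moved. The work goes in short steps, Python scripts to look and compute and a tool call to move; the robot and the scene stay as the last step left them, time stands still between calls to the robot, and variables do not carry over. Pictures are saved under pics/ and viewed, and the job is handed in when it is done.

Besides the shell and the picture viewer there is one more tool, called as name(argument=value, ...) on one line, values as JSON. move_arm: Moves the arm, as the interface text tells. Its arguments: {"type":"object","properties":{"plan":{"type":"array"},"squeeze":{"type":"number"}},"required":["plan"]}

```bash
ls; mkdir -p pics
python3 - <<'E'
from cell import *
import cv2
s=state();print(s)
for n in ["scene","top","wrist"]:
    im=get_image(n);cv2.imwrite(f"pics/{n}0.png",im[:,:,::-1]);m=camera_model(n);print(n,m)
E
```

```text
pics
{'clock': 0.0, 'joints': array([-1.23992885e+00,  2.64727795e-01,  1.60538281e+00, -7.41640415e-07,
        1.27368153e+00, -3.69236578e-02]), 'dq': array([-1.14866556e-03, -1.47069505e-04, -8.87542271e-04, -3.90181919e-05,
       -1.36288825e-04,  7.29401414e-04]), 'effort': array([-1.86822676e-04, -5.02113390e+01, -3.56877851e+01,  7.29857851e-02,
        2.94719799e-02, -1.89943366e-04]), 'eef_pos': array([ 0.24245137, -0.62919108,  0.23740033]), 'tool_rot': array([ 9.83138193e-01,  1.82860831e-01, -1.61400364e-04, -1.08783259e-03]), 'wrist_force': array([-0.1907095 , -0.33917116, -0.21861078]), 'wrist_torque': array([-0.01764546, -0.00330533,  0.01428431]), 'gripper_width': 0.0880394060229709}
scene {'fx': 567.3924940927261, 'fy': 567.3924940927261, 'cx': 324.3848637264823, 'cy': 230.2516605368573, 'view': array([[ 8.41117509e-04,  9.99995408e-01, -2.91152014e-03,
        -2.74594215e-02],
       [ 8.54177721e-01, -2.23239580e-03, -5.19976382e-01,
        -4.28446191e-01],
       [-5.19980494e-01, -2.04959440e-03, -8.54175676e-01,
         1.84940901e+00],
       [ 0.00000000e+00,  0.00000000e+00,  0.00000000e+00,
         1.00000000e+00]])}
top {'fx': 480.84720518595043, 'fy': 480.84720518595043, 'cx': 328.63799942816473, 'cy': 235.06399083223147, 'view': array([[-0.02128536, -0.99973864, -0.0083423 ,  0.03968633],
       [-0.98175959,  0.02247795, -0.18879312,  0.60872853],
       [ 0.18893129,  0.00417161, -0.98198145,  1.60741777],
       [ 0.        ,  0.        ,  0.        ,  1.        ]])}
wrist {'fx': 383.06022697368593, 'fy': 383.06022697368593, 'cx': 319.1131581661966, 'cy': 238.05537249355186, 'view': array([[ 0.35923177, -0.93324685, -0.00168966, -0.67452504],
       [-0.8976138 , -0.34601004,  0.27306872, -0.03850357],
       [-0.25542516, -0.0965783 , -0.96199305,  0.39033093],
       [ 0.        ,  0.        ,  0.        ,  1.        ]])}
```

View pics/scene0.png

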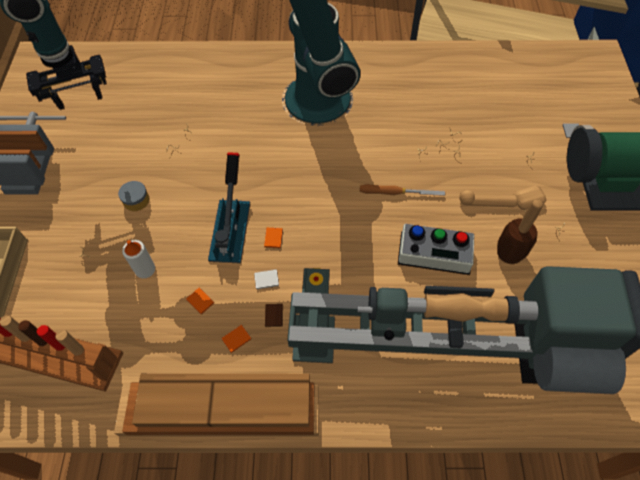

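View pics/top0.png

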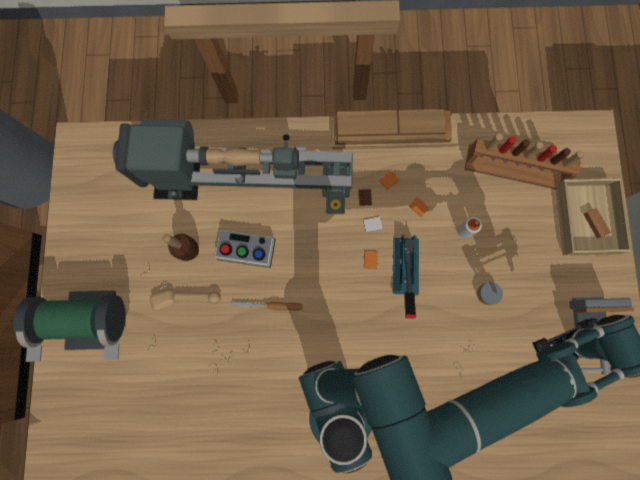

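View pics/wrist0.png

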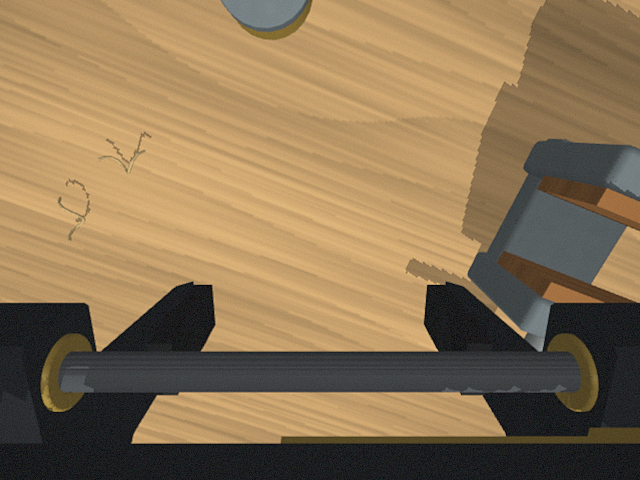

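The scene picture shows the control box (scene 437,248 / top 245,247) and the jack (scene 230,205 / top 406,272). The lug's yellow disc is at scene (316,279) / top (335,204), and the dark packer at top (365,197). Next I'll look at close crops.

Run:
```python
import cv2,numpy as np
s=cv2.imread("pics/scene0.png");t=cv2.imread("pics/top0.png")
def c(im,x0,y0,w,h):return cv2.resize(im[y0:y0+h,x0:x0+w],(400,300),interpolation=cv2.INTER_CUBIC)
cv2.imwrite("pics/c1.png",np.vstack([np.hstack([c(s,390,215,100,75),c(t,205,220,80,60)]),np.hstack([c(s,270,250,100,75),c(t,300,180,80,60)])]))
cv2.imwrite("pics/c2.png",np.hstack([cv2.resize(s[145:270,190:270],(384,600),interpolation=cv2.INTER_CUBIC),cv2.resize(t[225:325,375:440],(390,600),interpolation=cv2.INTER_CUBIC)]))
```

```text
(no output)
```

View pics/c1.png

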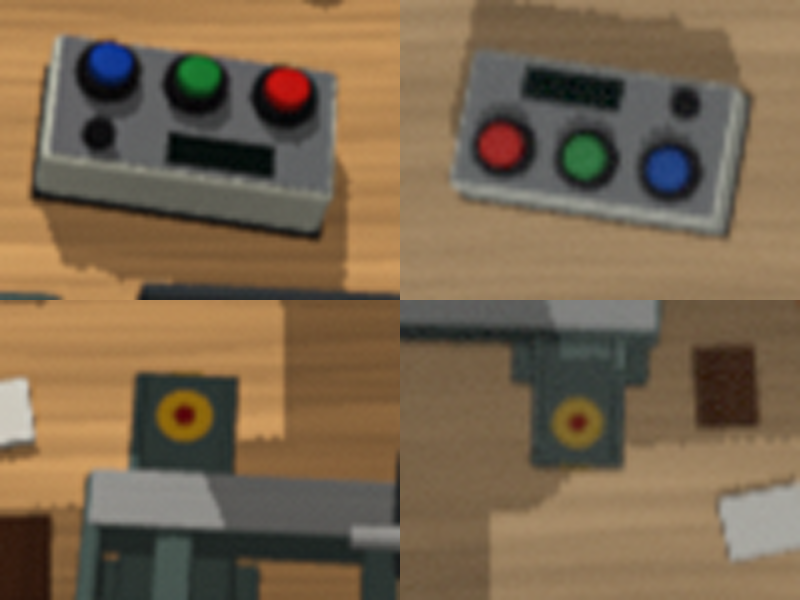

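View pics/c2.png

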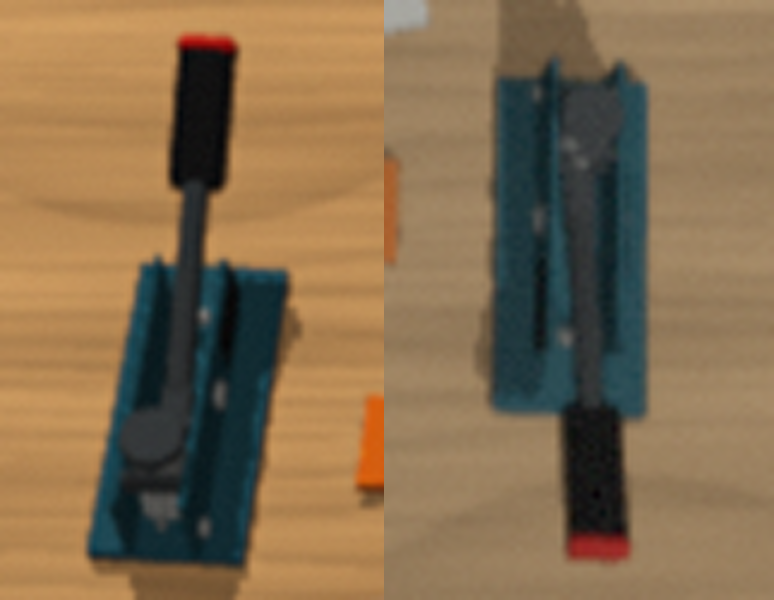

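```bash
cat > h.py <<'E'
from cell import *
import numpy as np,cv2
def ray(m,p):
    R=m['view'][:3,:3];t=m['view'][:3,3]
    d=R.T@np.array([(p[0]-m['cx'])/m['fx'],(p[1]-m['cy'])/m['fy'],1.]);return -R.T@t,d
def atz(n,p,z,m=None):
    o,d=ray(m or camera_model(n),p);return (o+d*(z-o[2])/d[2])
def proj(m,P):
    q=m['view'][:3,:3]@np.array(P)+m['view'][:3,3];return np.array([m['cx']+m['fx']*q[0]/q[2],m['cy']+m['fy']*q[1]/q[2]])
E
python3 - <<'E'
from h import *
np.set_printoptions(precision=4,suppress=True)
for n,s,t,z in [("red",(461.6,236.7),(224.8,248.8),.079),("green",(439.1,233.4),(241.2,251),.079),("blue",(416.9,230.1),(258.4,253.6),.079),("lift",(315.6,278.4),(335,204),.109),
 ("saddle",(190+152/4.8,145+433/4.8),(375+(590-384)/6,225+107/6),.085),("redcap",(190+205/4.8,145+44/4.8),(375+215/6,225+547/6),.127)]:
    print(n,atz("scene",s,z),atz("top",t,z))
for n,t in [("FL",(394,238)),("FR",(418.7,238.5)),("RR",(418.5,294)),("RL",(393,293))]:print(n,atz("top",t,.01))
for n,s in [("FL",(190+245/4.8,145+565/4.8)),("FR",(190+90/4.8,145+556/4.8)),("RL",(190+287/4.8,145+270/4.8))]:print(n,atz("scene",s,.01))
import cell;print([k for k in dir(cell) if not k.startswith('_')])
try: print(grip_point_offset)
except Exception as e: print(e)
E
```

```text
red [0.5704 0.3862 0.079 ] [0.5659 0.3809 0.079 ]
green [0.5602 0.3285 0.079 ] [0.557  0.3248 0.079 ]
blue [0.5499 0.2711 0.079 ] [0.5468 0.2662 0.079 ]
lift [0.706  0.0057 0.109 ] [0.7066 0.0021 0.109 ]
saddle [ 0.5679 -0.2411  0.085 ] [ 0.5712 -0.2469  0.085 ]
redcap [ 0.332  -0.2259  0.127 ] [ 0.3252 -0.2321  0.127 ]
FL [ 0.6028 -0.2058  0.01  ]
FR [ 0.599  -0.2934  0.01  ]
RR [ 0.4029 -0.2816  0.01  ]
RL [ 0.4083 -0.1932  0.01  ]
FL [ 0.6093 -0.197   0.01  ]
FR [ 0.6033 -0.2844  0.01  ]
RL [ 0.4098 -0.1869  0.01  ]
['MotionError', 'camera_model', 'get_image', 'grip_point_offset', 'job_done', 'state']
0.0187
```

```bash
cat >> h.py <<'E'
from scipy.spatial.transform import Rotation as Ro
np.set_printoptions(precision=4,suppress=True)
def go(pos,yaw,cmd=None):
    """shift cm & rotvec deg to reach pos (TCP) pointing down with tool-x yaw; cmd=(pos,yaw) commanded or measured"""
    s=state()
    if cmd is None: p,R=s['eef_pos'],Ro.from_quat(s['tool_rot'])
    else: p,R=np.array(cmd[0]),Ro.from_euler('z',cmd[1])*Ro.from_euler('x',np.pi)
    T=Ro.from_euler('z',yaw)*Ro.from_euler('x',np.pi)
    print('shift',R.inv().apply(np.array(pos)-p)*100,'rot',(R.inv()*T).as_rotvec(degrees=True))
E
python3 - <<'E'
from h import *
for n,p,z in [("mallet",(183,247),.04),("mtop",(168,238),.25),("glue",(470,228),.1),("wax",(490,293),.04),("packer",(365,197),.01),("white",(373,224),.01),("or1",(371,260),.01),("or2",(418,206),.01),("or3",(389,180),.01),("bedfront",(300,187),.15),("headbottom",(178,198),.0)]: print(n,atz("top",p,z))
print(atz("scene",(517,240),.04))
go((.55,.30,.24),-.17,((.243,-.63,.239),.3675))
go((.44,-.05,.24),-.17,((.243,-.63,.239),.3675))
E
```

```text
mallet [0.5821 0.536  0.04  ]
mtop [0.5747 0.5175 0.25  ]
glue [ 0.6148 -0.4516  0.1   ]
wax [ 0.399  -0.5201  0.04  ]
packer [ 0.7559 -0.1081  0.01  ]
white [ 0.6554 -0.1331  0.01  ]
or1 [ 0.5257 -0.1211  0.01  ]
or2 [ 0.7179 -0.2976  0.01  ]
or3 [ 0.8179 -0.1977  0.01  ]
bedfront [0.7572 0.1179 0.15  ]
headbottom [0.771  0.5734 0.    ]
[0.558  0.5445 0.04  ]
shift [ 62.0635 -75.7602  -0.1   ] rot [ 0.     -0.     30.7965]
shift [ 39.223  -47.0494  -0.1   ] rot [ 0.     -0.     30.7965]
```

move_arm(plan=[[[40,-48,0,0,0,30.8,1],[40,-48,0,0,0,30.8,1],[40,-48,0,0,0,30.8,1],[40,-48,0,0,0,30.8,1],[40,-48,0,0,0,30.8,1],[40,-48,0,0,0,30.8,1],[40,-48,0,0,0,30.8,1],[40,-48,0,0,0,30.8,1],[40,-48,0,0,0,30.8,1],[40,-48,0,0,0,30.8,1],[40,-48,0,0,0,30.8,1],[40,-48,0,0,0,30.8,1],[62,-76,0,0,0,30.8,1],[62,-76,0,0,0,30.8,1],[62,-76,0,0,0,30.8,1],[62,-76,0,0,0,30.8,1],[62,-76,0,0,0,30.8,1],[62,-76,0,0,0,30.8,1],[62,-76,0,0,0,30.8,1],[62,-76,0,0,0,30.8,1]]])

```text
clock: 2.15
eef_pos: [0.5481, 0.3056, 0.2381]
tool_rot: [0.996, -0.084, -0.0, -0.0]
wrist_force: [0.5, 0.1, -0.3]
gripper_width: 0.0006
```

Run:
```python
from h import *
m=camera_model("wrist");im=get_image("wrist");cv2.imwrite("pics/w1.png",im[:,:,::-1]);print(state()['eef_pos'])
hsv=cv2.cvtColor(im,cv2.COLOR_RGB2HSV)
for n,lo,hi in [("red",(0,150,70),(6,255,255)),("red2",(174,150,70),(180,255,255)),("green",(45,120,50),(75,255,255)),("blue",(108,130,60),(125,255,255))]:
    k,l,st,c=cv2.connectedComponentsWithStats(cv2.inRange(hsv,lo,hi))
    for i in range(1,k):
        if st[i,4]>300:print(n,st[i],c[i],atz("wrist",c[i],.079,m))
```

```text
[0.549  0.3089 0.238 ]
red [202 192  37  35 977] [220.5281 209.1546] [0.5684 0.3828 0.079 ]
green [274 192  35  35 949] [290.8103 209.0896] [0.5589 0.3264 0.079 ]
blue [344 192  36  35 975] [361.3846 209.1723] [0.5493 0.2698 0.079 ]
```

View pics/w1.png

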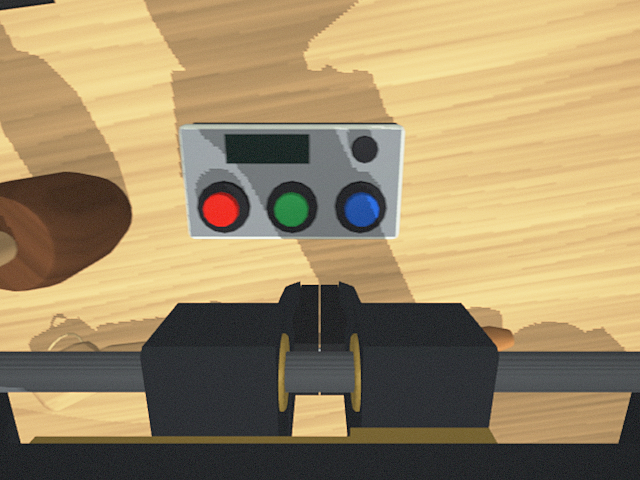

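Run:
```python
from h import *
s=state();print(s['eef_pos'],s['clock'],s['dq'])
go((.5684,.3828,.1),-.168)
```

```text
[0.549  0.3089 0.238 ] 2.2 [-0.0471 -0.054   0.0704 -0.0287  0.034  -0.0709]
shift [ 0.684  -7.5628 13.826 ] rot [-0.2082 -0.0058  0.0812]
```

move_arm(plan=[[[0.7,-7.5,0,0,0,0,1],[0.7,-7.5,0,0,0,0,1],[0.7,-7.5,11,0,0,0,1],[0.7,-7.5,11,0,0,0,1],[0.7,-7.5,11,0,0,0,1],[0.7,-7.5,11,0,0,0,1],[0.7,-7.5,11,0,0,0,1],[0.7,-7.5,11,0,0,0,1]]])

```text
clock: 3.0
eef_pos: [0.5697, 0.3759, 0.1325]
tool_rot: [0.996, -0.085, 0.002, -0.002]
wrist_force: [-0.3, 0.0, 0.0]
gripper_width: 0.0005
```

Run:
```python
from h import *
s=state();print(s['eef_pos'],s['clock'],s['dq'],s['wrist_force'])
go((.5684,.3828,.0785),-.168)
```

```text
[0.5697 0.3759 0.1325] 3.0 [ 0.0008 -0.0061 -0.0015 -0.0015 -0.0025  0.0013] [-0.2521  0.0004  0.0076]
shift [-0.263  -0.6347  5.4   ] rot [-0.2158 -0.2485 -0.1213]
```

move_arm(plan=[[[-0.25,-0.65,0,0,0,0,1],[-0.25,-0.65,4.5,0,0,0,1],[-0.25,-0.65,5,0,0,0,1],[-0.25,-0.65,5.4,0,0,0,1],[-0.25,-0.65,5.7,0,0,0,1],[-0.25,-0.65,6.0,0,0,0,1],[-0.25,-0.65,6.1,0,0,0,1],[-0.25,-0.65,6.1,0,0,0,1],[-0.25,-0.65,6.1,0,0,0,1]]])

```text
clock: 3.9
eef_pos: [0.5664, 0.3821, 0.0732]
tool_rot: [0.996, -0.085, 0.0, -0.0]
wrist_force: [-10.2, -4.6, 19.3]
gripper_width: 0.0005
```

move_arm(plan=[[[0,0,-3,0,0,0,1],[0,0,-3,0,0,0,1],[0,0,-3,0,0,0,1],[0,11.5,-3,0,0,0,1],[0,11.5,-3,0,0,0,1],[0,11.5,-3,0,0,0,1],[0,11.5,-3,0,0,0,1],[0,11.5,-3,0,0,0,1],[0,11.5,-3,0,0,0,1]]])

```text
clock: 4.8
eef_pos: [0.5474, 0.2699, 0.0978]
tool_rot: [0.996, -0.084, 0.0, -0.0]
wrist_force: [-0.9, 0.4, 0.5]
gripper_width: 0.0006
```

Run:
```python
from h import *
s=state();print(s['eef_pos'],s['clock'],s['wrist_force'])
go((.5493,.2698,.0735),-.168)
im=get_image("top");cv2.imwrite("pics/t2.png",cv2.resize(im[200:290,180:300,::-1],(800,600)))
```

```text
[0.5474 0.2699 0.0978] 4.8 [-0.9289  0.4413  0.4625]
shift [ 0.1869 -0.0185  2.4303] rot [-0.055  -0.0373 -0.06  ]
```

View pics/t2.png

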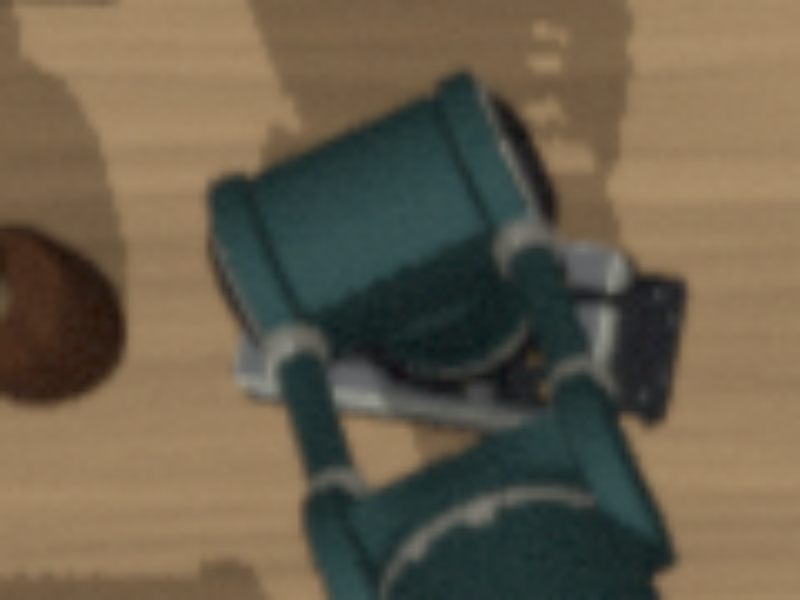

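The arm hides the box in that picture (t2), so I'll rely on the wrist force and the tip height.

move_arm(plan=[[[0.2,0,1,0,0,0,1],[0.2,0,1.8,0,0,0,1],[0.2,0,2.2,0,0,0,1],[0.2,0,2.5,0,0,0,1],[0.2,0,2.8,0,0,0,1],[0.2,0,3,0,0,0,1],[0.2,0,3,0,0,0,1],[0.2,0,3,0,0,0,1]]])

```text
clock: 5.65
eef_pos: [0.5488, 0.2688, 0.0729]
tool_rot: [0.996, -0.085, -0.0, -0.0]
wrist_force: [-11.6, -3.1, 29.5]
gripper_width: 0.0001
```

Run:
```python
from h import *
go((.47,-.24,.25),-.06)
```

```text
shift [  0.822   51.4663 -17.7363] rot [-0.0339  0.0142 -6.286 ]
```

move_arm(plan=[[[0,0,-4,0,0,0,1],[0,0,-10,0,0,0,1],[0,0,-17.5,0,0,0,0],[0.8,51.5,-17.5,0,0,-6.3,-1],[0.8,51.5,-17.5,0,0,-6.3,-1],[0.8,51.5,-17.5,0,0,-6.3,-1],[0.8,51.5,-17.5,0,0,-6.3,-1],[0.8,51.5,-17.5,0,0,-6.3,-1],[0.8,51.5,-17.5,0,0,-6.3,-1],[0.8,51.5,-17.5,0,0,-6.3,-1],[0.8,51.5,-17.5,0,0,-6.3,-1],[0.8,51.5,-17.5,0,0,-6.3,-1],[0.8,51.5,-17.5,0,0,-6.3,-1],[0.8,51.5,-17.5,0,0,-6.3,-1],[0.8,51.5,-17.5,0,0,-6.3,-1],[0.8,51.5,-17.5,0,0,-6.3,-1],[0.8,51.5,-17.5,0,0,-6.3,-1],[0.8,51.5,-17.5,0,0,-6.3,-1],[0.8,51.5,-17.5,0,0,-6.3,-1]]])

```text
clock: 7.55
eef_pos: [0.4699, -0.2395, 0.2426]
tool_rot: [1.0, -0.029, -0.0, -0.0]
wrist_force: [-0.2, 0.5, -0.3]
gripper_width: 0.0882
```

Run:
```python
from h import *
print(state()['eef_pos']);m=camera_model("wrist");im=get_image("wrist");cv2.imwrite("pics/w2.png",im[:,:,::-1]);np.save("m2.npy",m)
im=get_image("scene");cv2.imwrite("pics/s2.png",cv2.resize(im[200:290,380:500,::-1],(800,600)))
```

```text
[ 0.4699 -0.2395  0.2426]
```

View pics/w2.png

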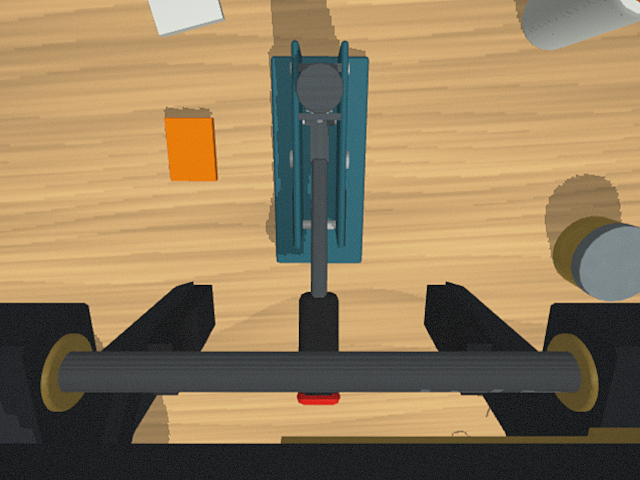

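View pics/s2.png

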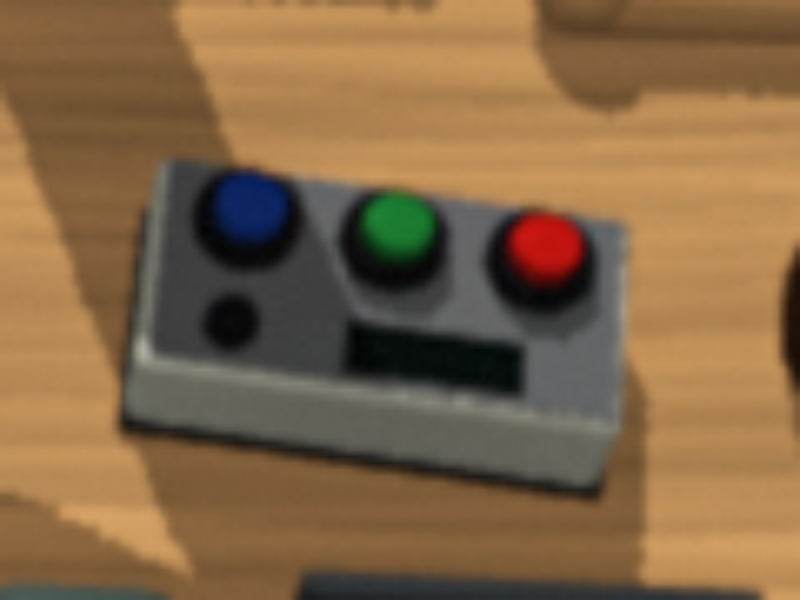

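The jack is seen from above: saddle at (320,89), base corners (272,57), (368,58) and (361,263), red cap at (318,398). The keys are all back up.

Run:
```python
from h import *
m=np.load("m2.npy",allow_pickle=True).item()
im=cv2.imread("pics/w2.png")
cv2.imwrite("pics/w2c.png",cv2.resize(im[30:280,250:390],(440,786))[:600] )
P=lambda p,z:atz("wrist",p,z,m)
print("sad",P((320,89),.080),P((320,89),.089))
a,b,c,d=[P(p,.01) for p in [(272,57),(368,58),(361,263),(273,262)]];print(a,b,c,d)
print("yaw",np.arctan2(*(b-c)[[1,0]]),np.arctan2(*(a-d)[[1,0]]), np.arctan2((b-a)[0],-(b-a)[1])*-1)
print("cheek tops",[P(p,.08-.01) for p in [(296,42),(345,42),(298,245),(341,245)]])
print("cap",P((318,398),.125))
```

```text
sad [ 0.5686 -0.2467  0.08  ] [ 0.5677 -0.2466  0.089 ]
[ 0.6049 -0.2052  0.01  ] [ 0.599  -0.2923  0.01  ] [ 0.4019 -0.2804  0.01  ] [ 0.4084 -0.1882  0.01  ]
yaw -0.06047880289734233 -0.08640542583749852 0.06774986718776065
cheek tops [array([ 0.6038, -0.2305,  0.07  ]), array([ 0.6017, -0.2676,  0.07  ]), array([ 0.4434, -0.2203,  0.07  ]), array([ 0.4413, -0.2577,  0.07  ])]
cap [ 0.329  -0.2312  0.125 ]
```

View pics/w2c.png

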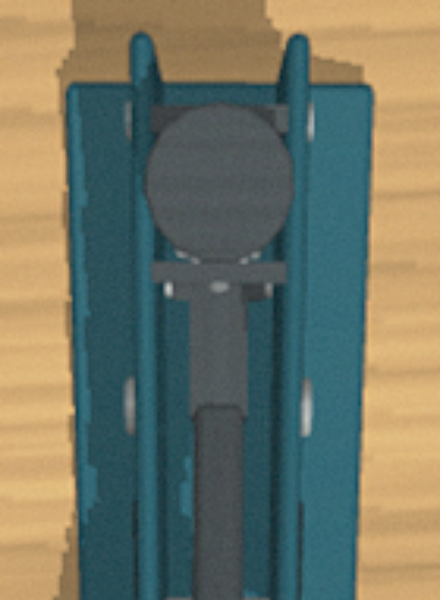

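move_arm(plan=[[[0.35,0.1,0,0,0,0,-1],[0.35,0.1,6,0,0,0,-1],[0.35,0.1,12,0,0,0,-1],[0.35,0.1,16,0,0,0,-1],[0.35,0.1,18.5,0,0,0,-1],[0.35,0.1,20,0,0,0,-1],[0.35,0.1,20,0,0,0,-1],[0.35,0.1,20,0,0,0,-1],[0.35,0.1,20,0,0,0,-1]]])

```text
clock: 8.55
eef_pos: [0.4752, -0.2433, 0.0453]
tool_rot: [1.0, -0.03, 0.002, 0.001]
wrist_force: [-0.1, -0.6, -0.0]
gripper_width: 0.0878
```

Run:
```python
from h import *
print(state()['wrist_force'])
go((.4732,-.2404,.0315),-.064)
im=get_image("wrist");cv2.imwrite("pics/w3.png",im[:,:,::-1])
```

```text
[-0.137  -0.5561 -0.0062]
shift [-0.2213 -0.2763  1.3754] rot [ 0.1202 -0.2433  0.2412]
```

View pics/w3.png

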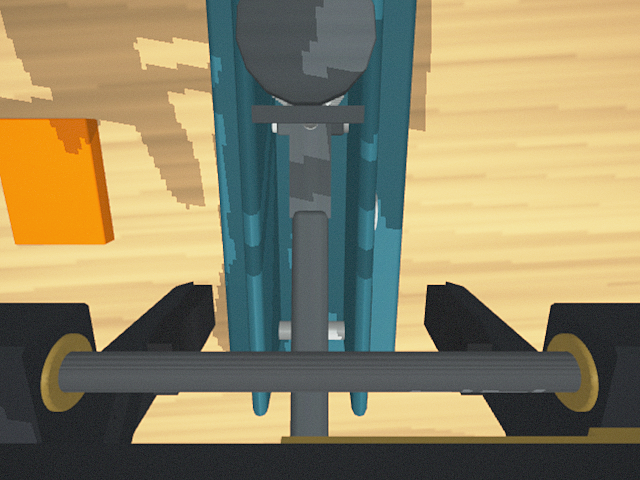

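move_arm(plan=[[[-0.2,-0.3,0.7,0,0,0,-1],[-0.2,-0.3,1.2,0,0,0,-1],[-0.2,-0.3,1.2,0,0,0,-1],[-0.2,-0.3,1.2,0,0,0,1],[-0.2,-0.3,1.2,0,0,0,1],[-0.2,-0.3,1.2,0,0,0,1],[-0.2,-0.3,1.2,0,0,0,1],[-0.2,-0.3,1.2,0,0,0,1],[-0.2,-0.3,1.2,0,0,0,1]]], squeeze=45)

```text
clock: 9.5
eef_pos: [0.4713, -0.2391, 0.0308]
tool_rot: [1.0, -0.03, 0.0, 0.0]
wrist_force: [-1.6, -1.0, -0.1]
gripper_width: 0.0435
```

move_arm(plan=[[[0,0,-1,0,0,0,1],[0,0,-2,0,0,0,1],[0,0,-3,0,0,0,1],[0,0,-4,0,0,0,1],[0,0,-5,0,0,0,1],[0,0,-5,0,0,0,1],[0,0,-5,0,0,0,1]]])

```text
clock: 10.2
eef_pos: [0.4716, -0.2391, 0.0813]
tool_rot: [1.0, -0.03, 0.001, 0.0]
wrist_force: [-0.7, 0.5, -11.4]
gripper_width: 0.0438
```

Run:
```python
from h import *
s=state();print(s['wrist_force'],s['wrist_torque'])
go((.49,0.0,.085),0.)
im=get_image("wrist");cv2.imwrite("pics/w4.png",im[:,:,::-1])
im=get_image("scene");cv2.imwrite("pics/s4.png",cv2.resize(im[130:310,150:390,::-1],(800,600)))
```

```text
[ -0.6538   0.459  -11.3778] [ 0.0659  0.4653 -0.0379]
shift [  0.4116 -23.9783  -0.3809] rot [ 0.034  -0.0634 -3.426 ]
```

View pics/w4.png

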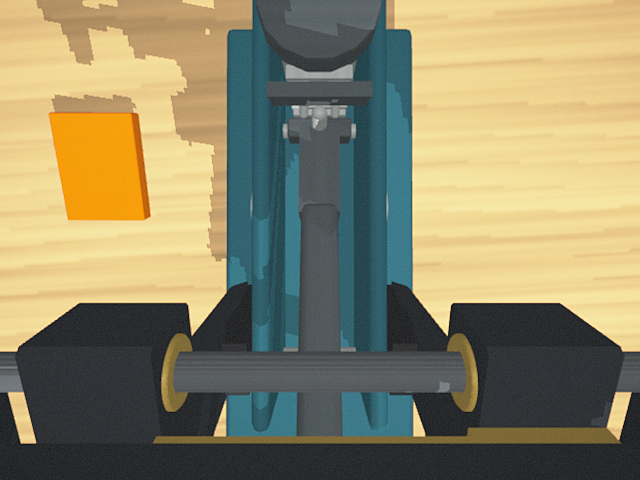

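View pics/s4.png

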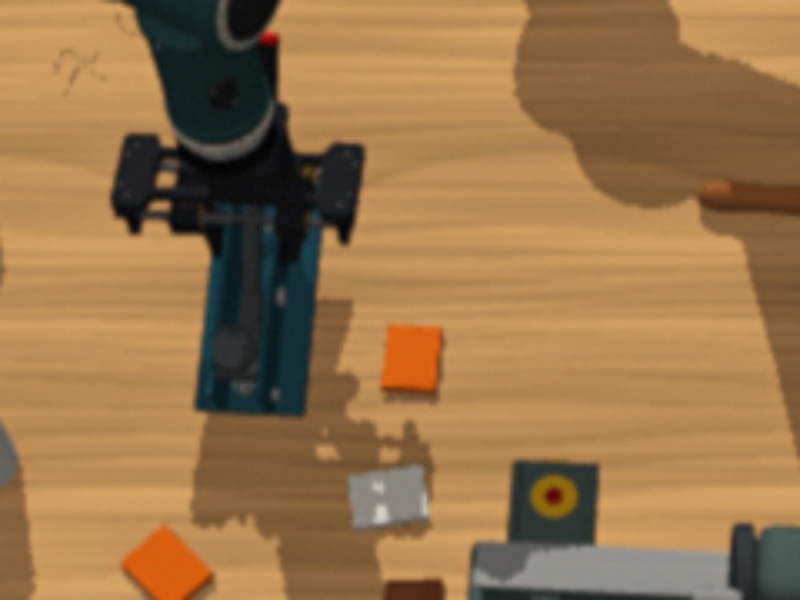

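Run:
```python
from h import *
s=state();m=camera_model("wrist");R=Ro.from_quat(s['tool_rot']).as_matrix();p=s['eef_pos']
def T(x,y,z):return proj(m,p+R@np.array([x,y,z]))
# grasp pt at tool z=-.0187 ; jack coords rel carry grip: x fwd, z up; y left = -tool y
for th in (0,.05,.1,.15,.2):
    def J(x,z,y=0): # jack coords, pitch toe down about grip
        dx,dz=x+.095+.002,z-.05
        X=dx*np.cos(th)+dz*np.sin(th);Z=-dx*np.sin(th)+dz*np.cos(th)
        return T(X,-y,-.0187-Z)
    print(th,"saddle rear edge",J(-.018,.085),J(-.018,.08),J(-.018,.089),"toe corner L",J(.035,.01,.045),"cheek rear top",J(-.13,.07,.022))
```

```text
0 saddle rear edge [315.2473  86.3164] [315.4544  88.5586] [315.0645  84.3367] toe corner L [197.9087 -42.088 ] cheek rear top [253.0352 437.9011]
0.05 saddle rear edge [315.3932  80.6761] [315.5883  84.1937] [315.2214  77.5778] toe corner L [203.4122 -28.643 ] cheek rear top [252.0978 439.0928]
0.1 saddle rear edge [315.5339  76.3679] [315.7172  80.9983] [315.3729  72.3001] toe corner L [208.4222 -15.5722] cheek rear top [251.1493 439.9987]
0.15 saddle rear edge [315.6692  73.275 ] [315.841   78.8688] [315.5186  68.3744] toe corner L [212.9911  -2.8519] cheek rear top [250.1925 440.6034]
0.2 saddle rear edge [315.7987  71.2848] [315.9596  77.7063] [315.6582  65.6754] toe corner L [217.1644   9.5401] cheek rear top [249.2302 440.8921]
```

The jack hangs toe-down by about 0.28 rad: its toe corner sits at (228,30), where a level jack would put it out of frame. I'll squeeze harder, carry it higher, and level it on the bench in front of the lug. First I'll measure the lathe's yaw.

Run:
```python
from h import *
im=cv2.imread("pics/scene0.png")
cv2.imwrite("pics/bed.png",cv2.resize(im[260:370,280:550],(800,326)))
g=cv2.cvtColor(im,cv2.COLOR_BGR2GRAY)[270:370,285:545]
lsd=cv2.createLineSegmentDetector();L=lsd.detect(g)[0][:,0]
for l in L:
    if np.hypot(l[2]-l[0],l[3]-l[1])>35: print(l+[285,270,285,270],(l[3]-l[1])/(l[2]-l[0]))
for z in (.1,.15,.2):
  pass
t=cv2.cvtColor(cv2.imread("pics/top0.png"),cv2.COLOR_BGR2GRAY)[130:220,180:370]
for l in lsd.detect(t)[0][:,0]:
    if np.hypot(l[2]-l[0],l[3]-l[1])>25: print("top",l+[180,130,180,130],(l[3]-l[1])/(l[2]-l[0]))
```

```text
[489.461  295.9321 425.5642 293.4257] 0.0392253
[513.0296 323.4048 473.1069 320.9146] 0.062375233
[516.9051 357.5009 334.2873 348.694 ] 0.048225895
[290.6552 305.0407 354.4285 308.3402] 0.05173884
[289.4042 340.0099 371.9556 343.9252] 0.04742859
[369.2433 329.3571 290.5822 325.182 ] 0.05307676
[465.613  348.1483 503.1568 348.5025] 0.009434368
[370.5212 343.9373 415.533  346.2033] 0.050341506
[426.8211 286.3837 493.0904 288.1629] 0.026847944
[468.2101 275.0345 433.2162 269.9921] 0.14409289
[380.6491 356.3741 516.8842 362.9348] 0.04815783
[427.0989 314.3283 465.3558 320.9342] 0.17267166
[428.2016 305.3366 504.6355 309.1411] 0.04977586
top [300.604  160.0519 349.3846 161.5659] 0.03103739
top [245.6379 182.6146 293.1391 183.8165] 0.02530067
top [325.6461 188.6039 199.3537 185.1543] 0.027314557
top [350.5814 175.5756 323.1629 174.5804] 0.03629767
top [295.6033 183.8113 351.8761 185.5917] 0.03163772
top [229.0076 165.7235 256.6261 161.4983] -0.15298623
top [256.8762 151.6726 208.1219 151.7306] -0.0011891004
top [339.3392 140.5692 368.1361 139.7801] -0.027402269
top [292.5326 218.1253 292.5203 190.6247] 2251.4375
top [368.1292 136.0157 339.3691 136.3227] -0.010674881
top [339.3532 133.8726 368.1574 132.621 ] -0.043451756
```

View pics/bed.png

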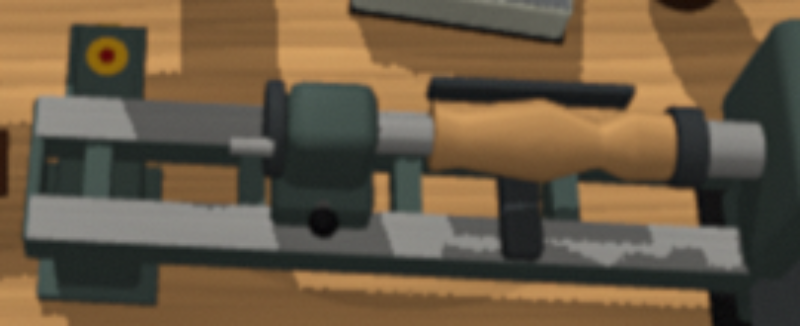

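Run:
```python
from h import *
for n,a,b in [("scene",(290.58,325.18),(369.24,329.36)),("scene",(334.3,348.69),(516.9,357.5)),("scene",(290.66,305.04),(354.4,308.34)),("top",(199.35,185.15),(325.6,188.6)),("top",(295.6,183.81),(351.9,185.59)),("top",(300.6,160.05),(349.4,161.57))]:
  for z in (.1,.16):
    d=atz(n,b,z)-atz(n,a,z);d*=np.sign(d[1]);print(n,z,-np.arctan2(d[0],d[1]))
go((.475,0.0,.12),-.055)
```

```text
scene 0.1 -0.05829650228179663
scene 0.16 -0.0582965022817971
scene 0.1 -0.05197094110502104
scene 0.16 -0.05197094110502085
scene 0.1 -0.0580652134531324
scene 0.16 -0.058065213453132064
top 0.1 -0.052084010429783945
top 0.16 -0.05208401042978419
top 0.1 -0.05665240399452445
top 0.16 -0.05665240399452415
top 0.1 -0.05693683123018215
top 0.16 -0.05693683123018176
shift [ -1.0048 -23.8491  -3.957 ] rot [-0.0239  0.0502 -0.2717]
```

move_arm(plan=[[[0,0,-2,0,0,0,1],[0,0,-4,0,0,0,1],[-1,-3,-4,0,0,0,1],[-2,-7,-4,0,0,0,1],[-2.5,-11,-4,0,0,0,1],[-2.5,-15,-4,0,0,0,1],[-2.5,-19,-4,0,0,0,1],[-2.5,-23,-4,0,0,0,1],[-2.5,-25,-4,0,0,0,1],[-2.5,-25.6,-4,0,0,0,1],[-2.5,-25.6,-4,0,0,0,1],[-2.5,-25.6,-4,0,0,0,1]]], squeeze=60)

```text
clock: 11.5
eef_pos: [0.4612, 0.0176, 0.1203]
tool_rot: [1.0, -0.03, -0.0, 0.0]
wrist_force: [0.7, -0.4, -10.5]
gripper_width: 0.043
```

Run:
```python
from h import *
m=camera_model("wrist");print(state()['eef_pos']);np.save("m5.npy",m)
im=get_image("wrist");cv2.imwrite("pics/w5.png",im[:,:,::-1])
im=get_image("scene");cv2.imwrite("pics/s5.png",cv2.resize(im[170:320,220:420,::-1],(800,600)))
```

```text
[0.4612 0.0176 0.1203]
```

View pics/w5.png

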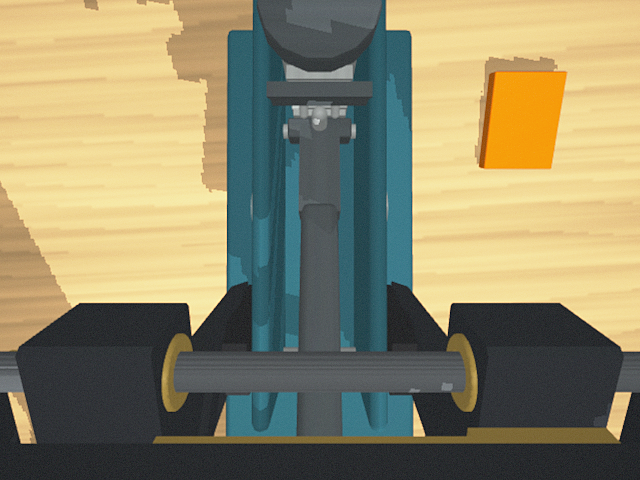

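View pics/s5.png

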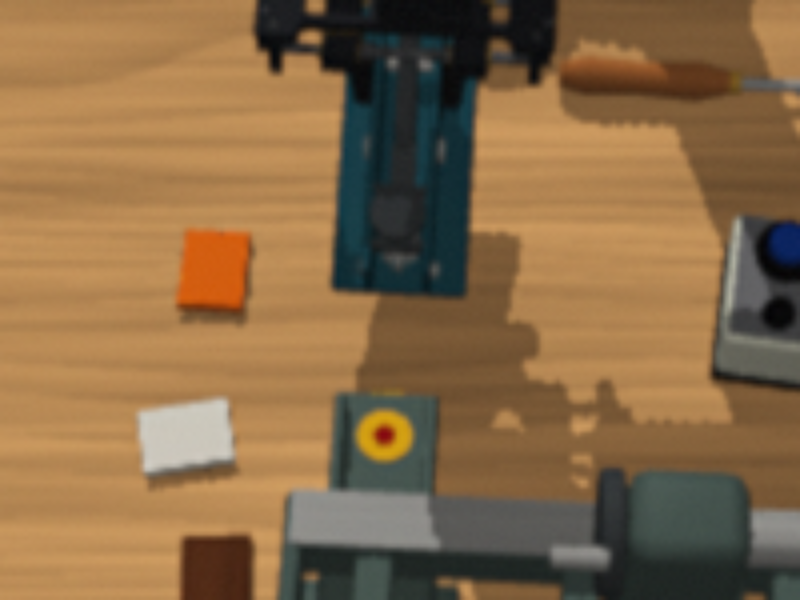

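move_arm(plan=[[[0,0,2,0,0,0,1],[0,0,3.5,0,0,0,1],[0,0,4.5,0,0,0,1],[0,0,5.5,0,0,0,1],[0,0,6.2,0,0,0,1],[0,0,6.9,0,0,0,1],[0,0,7.6,0,0,0,1],[0,0,8.2,0,0,0,1],[0,0,8.6,0,0,0,1],[0,0,8.9,0,0,0,1],[0,0,8.9,0,0,0,1],[0,0,8.9,0,0,0,1]]], squeeze=35)

```text
clock: 12.8
eef_pos: [0.4614, 0.0181, 0.0326]
tool_rot: [1.0, -0.03, -0.001, 0.0]
wrist_force: [-8.5, -0.8, 6.5]
gripper_width: 0.0438
```

Run:
```python
from h import *
m=camera_model("wrist");s=state();print(s['eef_pos'],s['wrist_force'],s['wrist_torque']);np.save("m6.npy",m)
im=get_image("wrist");cv2.imwrite("pics/w6.png",im[:,:,::-1])
im=get_image("scene");cv2.imwrite("pics/s6.png",im[:,:,::-1]);cv2.imwrite("pics/s6c.png",cv2.resize(im[170:320,220:420,::-1],(800,600)))
```

```text
[0.4614 0.0181 0.0326] [-8.5452 -0.7722  6.5154] [ 0.0238  1.0379 -0.06  ]
```

View pics/w6.png

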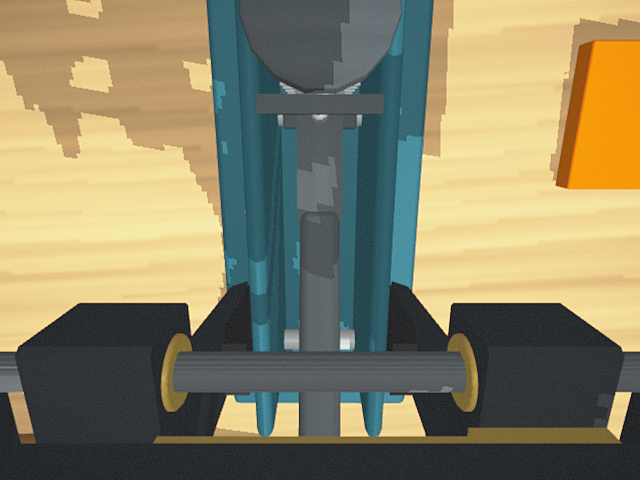

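View pics/s6c.png

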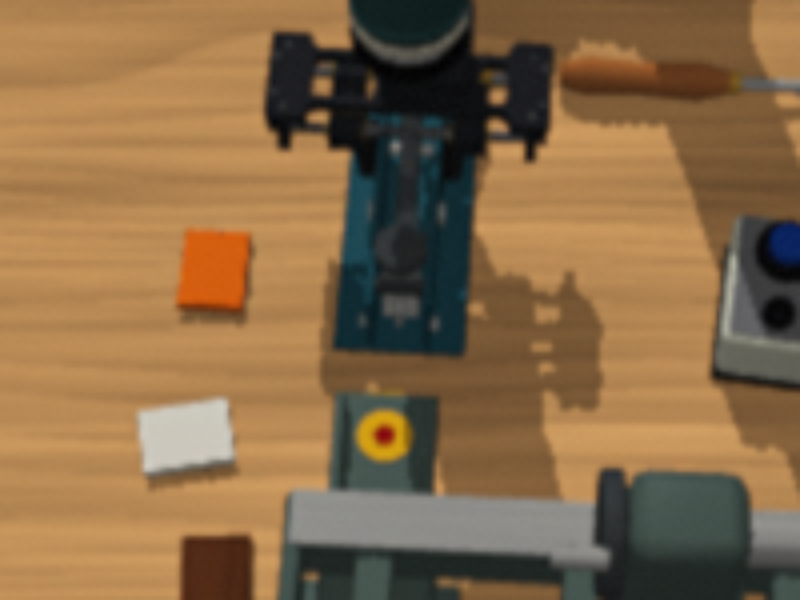

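move_arm(plan=[[[0,0,0,0,0,0,-0.4],[0,0,0,0,0,0,-0.4],[0,0,0,0,0,0,-0.4],[0,0,0,0,0,0,-0.4]]])

```text
clock: 13.3
eef_pos: [0.4626, 0.0181, 0.0322]
tool_rot: [1.0, -0.03, 0.001, -0.0]
wrist_force: [0.2, 0.2, -0.6]
gripper_width: 0.0618
```

Run:
```python
from h import *
m=camera_model("wrist");s=state();print(s['eef_pos'],s['wrist_force'],s['wrist_torque'],s['gripper_width'])
im=get_image("wrist");cv2.imwrite("pics/w7.png",im[:,:,::-1])
print(proj(m,(.05,0,0)))
for p,z in [((320,98),.085),((320,98),.08),((320,98),.089)]: print("saddle rear edge",atz("wrist",p,z,m))
```

```text
[0.4626 0.0181 0.0322] [ 0.213   0.2246 -0.5695] [0.0753 0.065  0.0219] 0.061753204367455676
[372.2759 760.5254]
saddle rear edge [0.5389 0.0125 0.085 ]
saddle rear edge [0.5392 0.0124 0.08  ]
saddle rear edge [0.5386 0.0125 0.089 ]
```

View pics/w7.png

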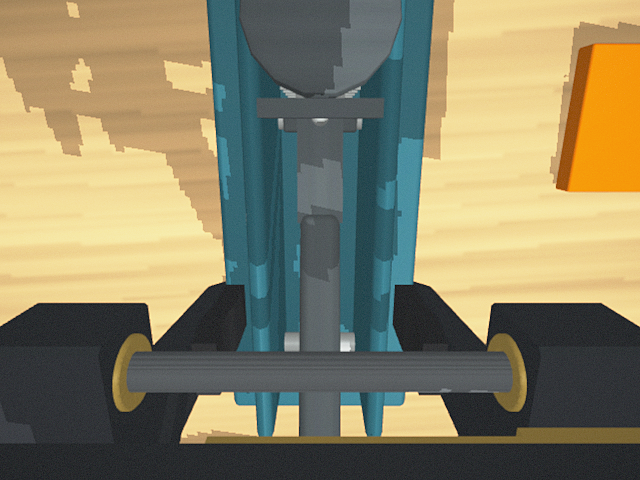

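move_arm(plan=[[[0,0,0,0,0,0,1],[0,0,0,0,0,0,1],[0,0,0,0,0,0,1],[0,0,0,0,0,0,1],[1,0,0,0,0,0,1],[2.5,0,0,0,0,0,1],[4,0,0,0,0,0,1],[5.5,0,0,0,0,0,1],[7,0,0,0,0,0,1],[8,0,0,0,0,0,1],[9,0,0,0,0,0,1],[10,0,0,0,0,0,1],[11,0,0,0,0,0,1],[12,0,0,0,0,0,1],[12,0,0,0,0,0,1],[12,0,0,0,0,0,1]]], squeeze=20)

```text
clock: 14.95
eef_pos: [0.5808, 0.0109, 0.0312]
tool_rot: [1.0, -0.03, -0.001, 0.0]
wrist_force: [-0.8, -0.4, -0.7]
gripper_width: 0.0439
```

Run:
```python
from h import *
m=camera_model("wrist");s=state();print(s['eef_pos'],s['wrist_force'],s['wrist_torque'],s['gripper_width'])
go((.611,.0095,.0315),-.06)
im=get_image("wrist");cv2.imwrite("pics/w8.png",im[:,:,::-1])
im=get_image("scene");cv2.imwrite("pics/s8.png",im[:,:,::-1]);cv2.imwrite("pics/s8c.png",cv2.resize(im[190:310,240:400,::-1],(800,600)))
```

```text
[0.5808 0.0109 0.0312] [-0.7924 -0.4295 -0.7324] [-0.0207  0.2713 -0.0762] 0.04385779821734236
shift [ 3.0226 -0.0359 -0.0341] rot [0.0031 0.0649 0.0113]
```

View pics/w8.png

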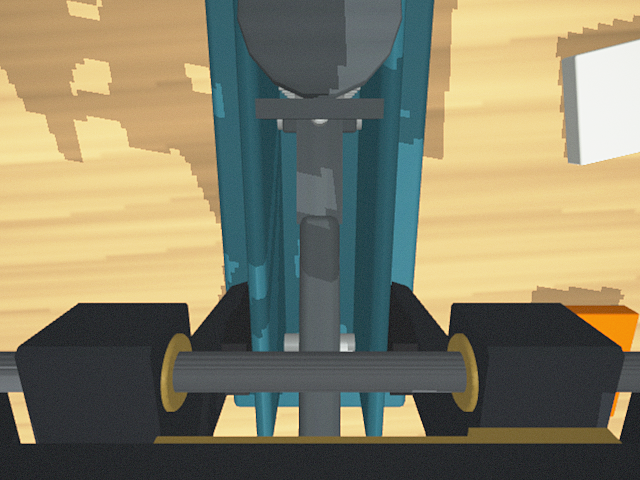

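View pics/s8c.png

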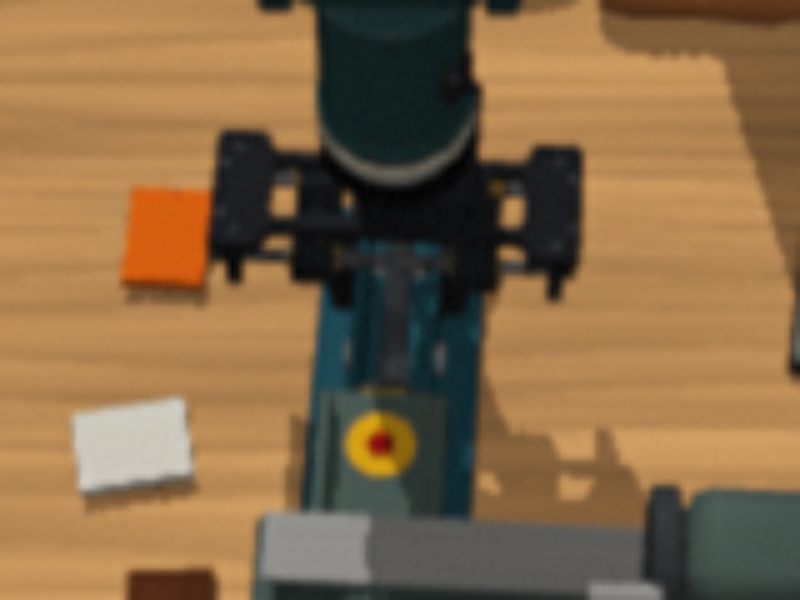

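move_arm(plan=[[[1,0.05,0,0,0,0,1],[2,0.1,0,0,0,0,1],[3,0.15,0,0,0,0,1],[3,0.15,0,0,0,0,1],[3,0.15,0,0,0,0,1],[3,0.15,0,0,0,0,-1],[3,0.15,0,0,0,0,-1],[3,0.15,0,0,0,0,-1],[3,0.15,0,0,0,0,-1],[3,0.15,0,0,0,0,-1],[3,0.15,0,0,0,0,-1]]])

```text
clock: 16.15
eef_pos: [0.6112, 0.0077, 0.0318]
tool_rot: [1.0, -0.03, 0.0, -0.0]
wrist_force: [-0.2, 0.7, -0.9]
gripper_width: 0.0875
```

Run:
```python
from h import *
m=camera_model("wrist");s=state();print(s['eef_pos'],s['wrist_force'],s['wrist_torque'],s['gripper_width'])
im=get_image("wrist");cv2.imwrite("pics/w9.png",im[:,:,::-1])
```

```text
[0.6112 0.0077 0.0318] [-0.1666  0.7327 -0.9388] [0.0673 0.0589 0.0326] 0.08754945018392873
```

View pics/w9.png

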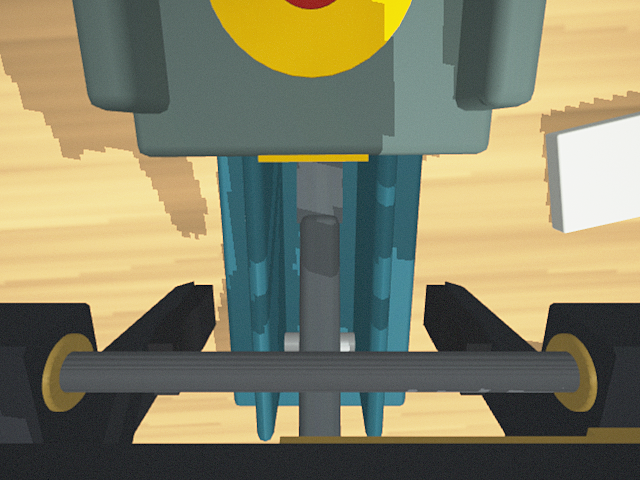

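Run:
```python
from h import *
m=camera_model("wrist")
for z in (.108,): print("front edge",atz("wrist",(137,150),z,m),atz("wrist",(488,150),z,m),"->lift", atz("wrist",(312.5,150),z,m)+.03*np.array([.9985,-.055,0]))
print("dot bottom",atz("wrist",(311,9),.109,m),"disc bottom",atz("wrist",(310.5,77),.109,m))
p=state()['eef_pos'];print("saddle est",p+.0948*np.array([.998,-.06,0]))
```

```text
front edge [0.679  0.0357 0.108 ] [ 0.6752 -0.0276  0.108 ] ->lift [0.7071 0.0024 0.108 ]
dot bottom [0.6995 0.0028 0.109 ] disc bottom [0.6893 0.0036 0.109 ]
saddle est [0.7058 0.002  0.0318]
```

move_arm(plan=[[[0,0,-3,0,0,0,-1],[0,0,-7,0,0,0,-1],[0,0,-11,0,0,0,-1],[0,0,-12.5,0,0,0,-1],[-3,0,-12.5,0,0,0,1],[-7,0,-12.5,0,0,0,1],[-11,0,-12.5,0,0,0,1],[-12.7,0,-12.5,0,0,0,1],[-12.7,0,-12.5,0,0,0,1],[-12.7,0,-12.5,0,0,0,1],[-12.7,0,-12.5,0,0,0,1]]])

```text
clock: 17.3
eef_pos: [0.4856, 0.0152, 0.1568]
tool_rot: [1.0, -0.03, 0.0, 0.0]
wrist_force: [0.3, 0.8, 0.6]
gripper_width: 0.0343
```

```bash
cat > hand.py <<'E'
from h import *
s=state();print(s['eef_pos'],s['wrist_force'],s['gripper_width'])
S=np.array([.706,.0022]);u=np.array([.998,-.06])
for th in (0,.1,.2,.3,.4,.46):
    ph=.437-th;b=.055+.1844*np.cos(ph);z=.04+.1844*np.sin(ph)
    q=np.r_[S-b*u,z];print(th,q);go(q,-.06)
E
python3 hand.py
python3 - <<'E'
from h import *
im=get_image("wrist");cv2.imwrite("pics/w10.png",im[:,:,::-1])
im=get_image("scene");cv2.imwrite("pics/s10.png",cv2.resize(im[130:310,200:440,::-1],(800,600)))
m=np.load("m6.npy",allow_pickle=True).item()
# saddle height from diameter 162px, side edges near row ~25
c=-m['view'][:3,:3].T@m['view'][:3,3]
for r in (10,25,40):
    _,d=ray(m,(320,r));print(r,(c+d*383.06*.036/162)[2])
E
```

```text
[0.4856 0.0152 0.1568] [0.3167 0.8491 0.6256] 0.03429246292883593
0 [0.4844 0.0155 0.118 ]
shift [-0.1322 -0.0267  3.8795] rot [-0.001  -0.0558  0.0081]
0.1 [0.4774 0.0159 0.101 ]
shift [-0.8294 -0.0268  5.5857] rot [-0.001  -0.0558  0.0081]
0.2 [0.4722 0.0163 0.0833]
shift [-1.3528 -0.0269  7.353 ] rot [-0.001  -0.0558  0.0081]
0.3 [0.4688 0.0165 0.0652]
shift [-1.6972 -0.0269  9.1638] rot [-0.001  -0.0558  0.0081]
0.4 [0.4672 0.0166 0.0468]
shift [-1.8591 -0.0269 10.9999] rot [-0.001  -0.0558  0.0081]
0.46 [0.4671 0.0166 0.0358]
shift [-1.8679 -0.0269 12.1061] rot [-0.001  -0.0558  0.0081]
10 0.08391739517490093
25 0.08483120622391402
40 0.08574501727292715
```

View pics/w10.png

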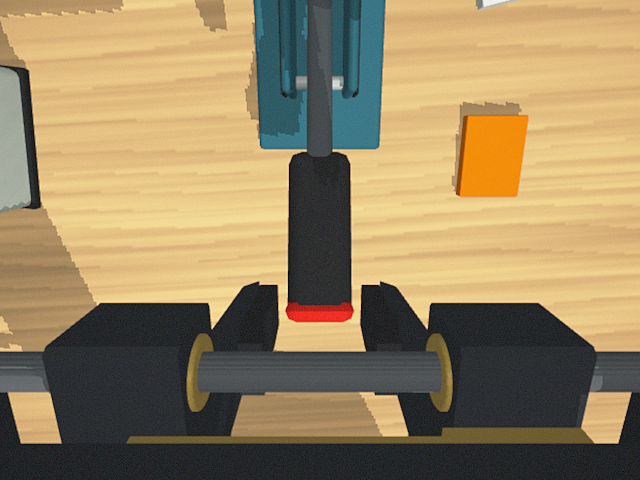

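View pics/s10.png

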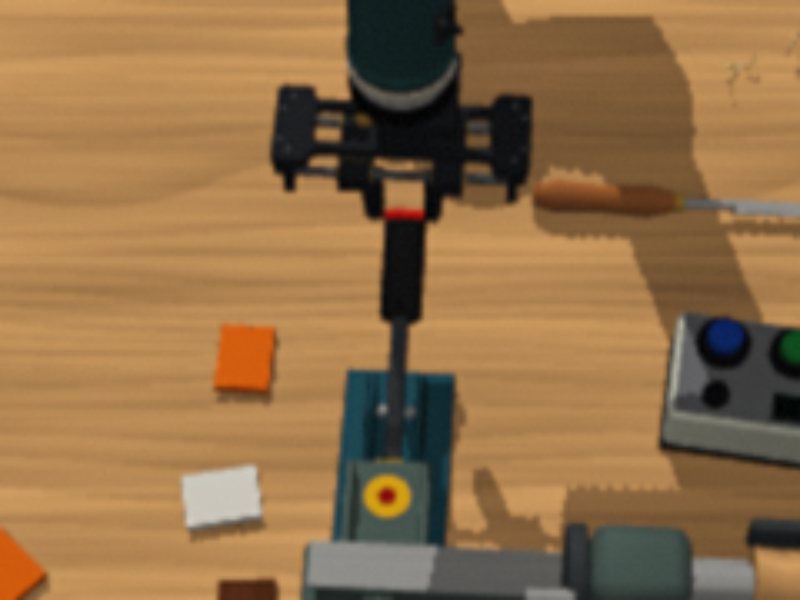

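Run:
```python
from h import *
m=camera_model("wrist");s=state()
print("tcp",proj(m,s['eef_pos']),"grip",proj(m,(.4844,.0155,.118)),"end",proj(m,(.463,.0168,.127)), "base rear", proj(m,(.706-.165*.998,.0022+.165*.06,.01)))
print("cap bottom", atz("wrist",(320,305),.127,m))
```

```text
tcp [317.1263 301.8715] grip [317.0009 271.5454] end [316.9494 317.2778] base rear [317.64  148.489]
cap bottom [0.4697 0.0148 0.127 ]
```

move_arm(plan=[[[0,0.1,0,0,0,0,1],[0,0.1,0,0,0,0,1],[0,0.1,0,0,0,0,1],[-0.1,0.1,3.4,0,0,0,1],[-0.5,0.1,4.8,0,0,0,1],[-0.9,0.1,6,0,0,0,1],[-1.2,0.1,7.2,0,0,0,1],[-1.5,0.1,8.4,0,0,0,1],[-1.7,0.1,9.4,0,0,0,1],[-1.85,0.1,10.4,0,0,0,1],[-1.9,0.1,11.4,0,0,0,1]]], squeeze=20)

```text
clock: 18.5
eef_pos: [0.4669, 0.0153, 0.0435]
tool_rot: [1.0, -0.03, 0.002, 0.0]
wrist_force: [1.0, -0.2, 9.3]
gripper_width: -0.0
```

Run:
```python
from h import *
s=state();print(s['eef_pos'],s['wrist_force'],s['wrist_torque'],s['gripper_width'])
im=get_image("wrist");cv2.imwrite("pics/w11.png",im[:,:,::-1])
s=state();print(s['eef_pos'],s['wrist_force'])
im=get_image("scene");cv2.imwrite("pics/s11.png",cv2.resize(im[130:310,200:440,::-1],(800,600)))
```

```text
[0.4669 0.0153 0.0435] [ 1.0356 -0.1733  9.2752] [-0.1012 -0.2383 -0.0578] -1.3360137539052109e-05
[0.4665 0.0153 0.0422] [ 3.5714 -1.6485  7.5032]
```

View pics/w11.png

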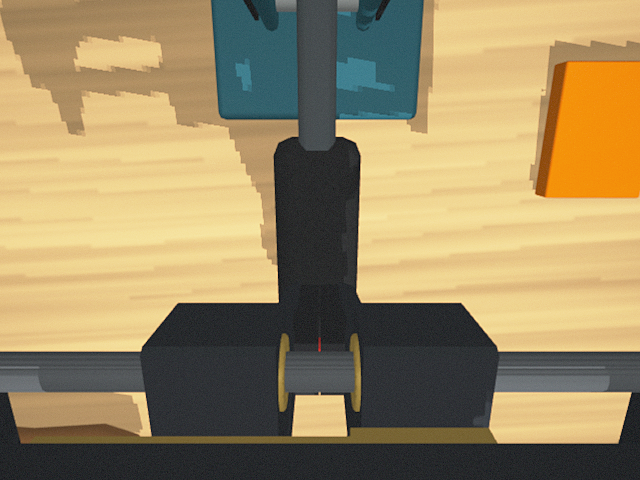

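move_arm(plan=[[[0,0,0.3,0,0,0,1],[0,0,0.6,0,0,0,1],[0,0,0.8,0,0,0,1],[0,0,0.8,0,0,0,1],[0,0,0.8,0,0,0,1]]])

```text
clock: 19.1
eef_pos: [0.4667, 0.0153, 0.0363]
tool_rot: [1.0, -0.03, 0.001, 0.0]
wrist_force: [-2.0, -0.4, 14.4]
gripper_width: 0.0004
```

```bash
python3 - <<'E'
from h import *
s=state();print(s['eef_pos'],s['wrist_force'])
im=get_image("scene");cv2.imwrite("pics/s12.png",im[:,:,::-1]);cv2.imwrite("pics/s12c.png",cv2.resize(im[250:370,260:420,::-1],(800,600),interpolation=cv2.INTER_CUBIC))
E
python3 - <<'E'
import cv2,numpy as np
for f in ("pics/scene0.png","pics/s12.png"):
    im=cv2.imread(f);h=cv2.cvtColor(im,cv2.COLOR_BGR2HSV)
    m=cv2.inRange(h,(20,150,120),(32,255,255));m[:262]=0;m[:,:300]=0;m[300:]=0;m[:,335:]=0
    M=cv2.moments(m,True);print(f,M['m00'],M['m10']/M['m00'],M['m01']/M['m00'])
E
```

```text
[0.4667 0.0153 0.0363] [-1.981  -0.3969 14.3624]
pics/scene0.png 88.0 315.85227272727275 278.5
pics/s12.png 103.0 315.43689320388347 277.84466019417476
```

```bash
cat > lift.py <<'E'
import cv2,numpy as np,sys
from h import camera_model,proj
a=cv2.cvtColor(cv2.imread("pics/scene0.png"),cv2.COLOR_BGR2GRAY).astype(np.float32)
def meas(f):
    b=cv2.cvtColor(cv2.imread(f),cv2.COLOR_BGR2GRAY).astype(np.float32)
    m=camera_model("scene")
    for nm,(x0,y0,x1,y1) in {"disc":(303,268,330,290),"bedend":(284,290,345,352),"ref_white/packer":(250,265,288,328),"foot":(290,340,335,364)}.items():
        W=np.eye(2,3,dtype=np.float32)
        try:
            cc,W=cv2.findTransformECC(a[y0:y1,x0:x1].copy(),b[y0:y1,x0:x1].copy(),W,cv2.MOTION_TRANSLATION,(3,300,1e-6),None,3)
            print(nm,"cc",round(cc,3),"dx,dy",W[:,2])
        except Exception as e: print(nm,"fail")
    p=np.array([.706,.003,.109]);print("px per mm z at disc",(proj(m,p+[0,0,.01])-proj(m,p))/10, "bed", (proj(m,[.78,.02,.17])-proj(m,[.78,.02,.16]))/10)
meas(sys.argv[1])
E
python3 lift.py pics/s12.png
```

```text
disc cc 0.695 dx,dy [-0.2389 -0.679 ]
bedend cc 0.908 dx,dy [ 1.2586 -0.634 ]
ref_white/packer cc 0.913 dx,dy [0.1614 0.3111]
foot cc 0.96 dx,dy [ 0.2329 -0.7166]
px per mm z at disc [-0.0073 -0.1839] bed [-0.0033 -0.1831]
```

View pics/s12c.png

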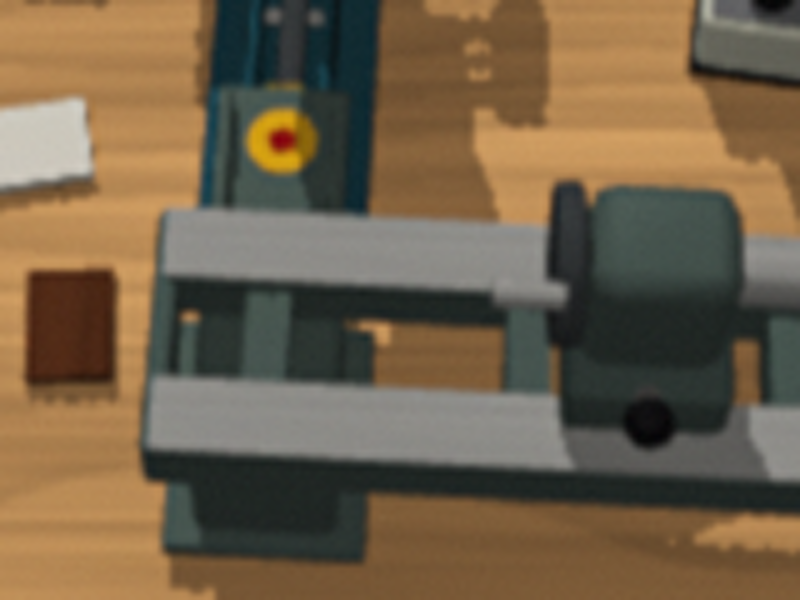

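move_arm(plan=[[[0,0,0.15,0,0,0,1],[0,0,0.15,0,0,0,1],[0,0,-1,0,0,0,1],[0,0,-2,0,0,0,1],[0.1,0,-3,0,0,0,1],[0.3,0,-4.2,0,0,0,1],[0.6,0,-5.4,0,0,0,1],[1,0,-6.6,0,0,0,1],[1.4,0,-7.8,0,0,0,1],[1.8,0,-9.2,0,0,0,1],[1.8,0,-10,0,0,0,1],[1.8,0,-10,0,0,0,1],[1.8,0,-10,0,0,0,1]]])

```text
clock: 20.45
eef_pos: [0.483, 0.0143, 0.1345]
tool_rot: [1.0, -0.03, -0.0, -0.0]
wrist_force: [-0.2, 1.1, -0.9]
gripper_width: 0.0004
```

```bash
python3 - <<'E'
from h import *
s=state();print(s['eef_pos'],s['wrist_force'])
m=camera_model("wrist")
im=get_image("scene");cv2.imwrite("pics/s13.png",im[:,:,::-1])
im=get_image("wrist");cv2.imwrite("pics/w13.png",im[:,:,::-1])
print("expected base rear",proj(m,(.706-.165*.998,.0022+.165*.06,.01)))
E
python3 lift.py pics/s13.png
```

```text
[0.483  0.0143 0.1345] [-0.2475  1.0738 -0.85  ]
expected base rear [316.0716 146.0382]
disc cc 0.712 dx,dy [-0.1513 -0.0812]
bedend cc 0.933 dx,dy [ 1.3219 -0.0579]
ref_white/packer cc 0.913 dx,dy [0.1587 0.3085]
foot cc 0.952 dx,dy [ 0.4373 -0.0979]
px per mm z at disc [-0.0073 -0.1839] bed [-0.0033 -0.1831]
```

View pics/w13.png

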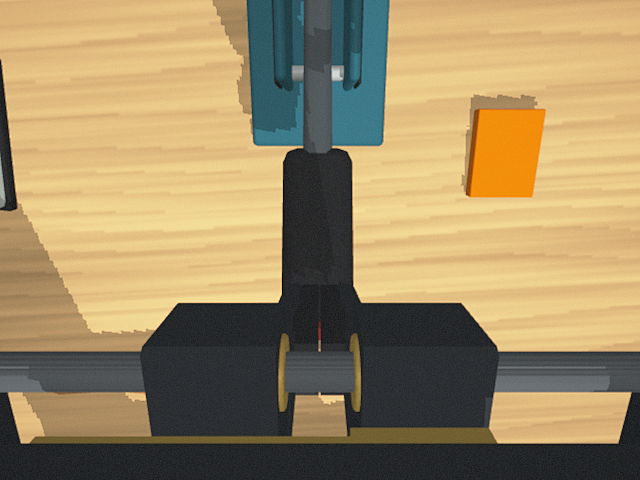

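move_arm(plan=[[[0,0,1,0,0,0,1],[-0.4,0,2.4,0,0,0,1],[-0.8,0,3.6,0,0,0,1],[-1.1,0,4.8,0,0,0,1],[-1.4,0,6,0,0,0,1],[-1.6,0,7,0,0,0,1],[-1.75,0,8,0,0,0,1],[-1.8,0,9,0,0,0,1],[-1.8,0,9.6,0,0,0,1],[-1.8,0,10,0,0,0,1],[-1.8,0,10.15,0,0,0,1],[-1.8,0,10.15,0,0,0,1],[-1.8,0,10.15,0,0,0,1],[-1.8,0,10.15,0,0,0,1]]])

```text
clock: 21.95
eef_pos: [0.4668, 0.0153, 0.0352]
tool_rot: [1.0, -0.03, 0.001, 0.0]
wrist_force: [-6.6, 0.2, 23.2]
gripper_width: -0.0
```

```bash
python3 - <<'E'
from h import *
s=state();print(s['eef_pos'],s['wrist_force'])
im=get_image("scene");cv2.imwrite("pics/s14.png",im[:,:,::-1]);cv2.imwrite("pics/s14c.png",cv2.resize(im[130:310,200:440,::-1],(800,600)))
im=get_image("wrist");cv2.imwrite("pics/w14.png",im[:,:,::-1])
im=get_image("top");cv2.imwrite("pics/t14.png",im[:,:,::-1])
E
python3 lift.py pics/s14.png
```

```text
[0.4668 0.0153 0.0352] [-6.601   0.2234 23.2457]
disc cc 0.793 dx,dy [ 0.4664 -2.309 ]
bedend cc 0.908 dx,dy [ 1.8954 -2.1791]
ref_white/packer cc 0.913 dx,dy [0.1701 0.3076]
foot cc 0.929 dx,dy [ 0.226  -2.2346]
px per mm z at disc [-0.0073 -0.1839] bed [-0.0033 -0.1831]
```

View pics/s14c.png

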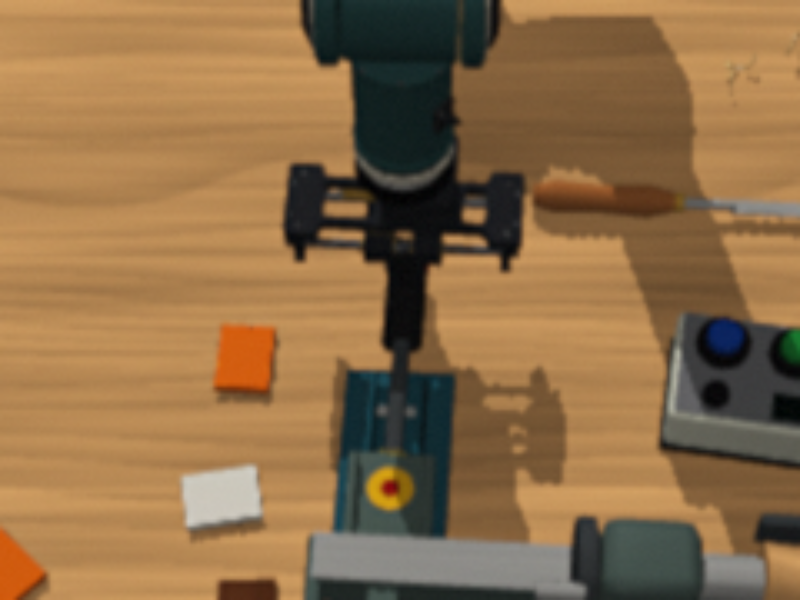

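The foot measures about 12 mm up. That is close to the lower limit, so I'll refine the measurement before deciding.

Run:
```python
from h import *
m=camera_model("scene")
N={}
def gray(f,ch=None): return cv2.imread(f).astype(np.float32)
F={"0":"pics/scene0.png","12":"pics/s12.png","13":"pics/s13.png","14":"pics/s14.png"}
# edge-based: track rear-bed rail edges & far foot lower edge: vertical gradient profiles by column
g={k:cv2.cvtColor(cv2.imread(f),cv2.COLOR_BGR2GRAY).astype(np.float32) for k,f in F.items()}
def lines(gr,x0,x1,y0,y1):
    L=cv2.createLineSegmentDetector().detect(gr[y0:y1,x0:x1].astype(np.uint8))[0][:,0]
    return sorted([(round(float(l[1]+(l[3]-l[1])*(( (x1-x0)/2)-l[0])/(l[2]-l[0])+y0),2),round(float(abs(l[2]-l[0])),0)) for l in L if abs(l[2]-l[0])>18 and abs((l[3]-l[1])/(l[2]-l[0]))<.1])
for k in g: print(k,lines(g[k],288,345,283,372))
for k,f in F.items():
    im=cv2.imread(f).astype(float);r=im[265:295,300:332];w=np.clip(r[:,:,2]-r[:,:,1]-40,0,None)*(r[:,:,0]<60);w[w<20]=0
    yy,xx=np.mgrid[265:295,300:332];print(k,"dot",(w*xx).sum()/w.sum(),(w*yy).sum()/w.sum(),w.sum())
for P in [(.706,.003,.109),(.79,.02,.15),(.88,.02,.15),(.86,.01,.01)]:
    print(P,proj(m,P),(proj(m,np.array(P)+[0,0,.012])-proj(m,P))[1]/12)
```

```text
0 [(292.43, 24.0), (306.37, 52.0), (326.49, 54.0), (341.23, 55.0), (362.24, 36.0)]
12 [(291.84, 44.0), (305.57, 51.0), (325.81, 54.0), (340.6, 55.0), (356.04, 22.0), (361.69, 36.0)]
13 [(292.41, 25.0), (306.3, 53.0), (326.39, 45.0), (341.19, 55.0), (362.21, 36.0)]
14 [(290.12, 44.0), (303.97, 51.0), (324.27, 53.0), (339.18, 55.0), (354.79, 24.0), (360.41, 35.0)]
0 dot 315.6926605504587 278.4151376146789 436.0
12 dot 315.8487012987013 277.58051948051946 1540.0
13 dot 315.6579301075269 278.2842741935484 1488.0
14 dot 316.2233870967742 276.01854838709676 1240.0
(0.706, 0.003, 0.109) [314.5077 278.4138] -0.18412077991310602
(0.79, 0.02, 0.15) [321.2537 303.1267] -0.17903505257203278
(0.88, 0.02, 0.15) [321.1717 340.3434] -0.16035708804909632
(0.86, 0.01, 0.01) [317.5594 352.765 ] -0.13761815560459448
```

All the edges I tracked now agree on about 13 mm (12.6 to 13.5), against 4 mm after stroke 1. A third stroke would give about 22 mm, too high, so I'll hold here and hand in.

Run:
```python
from h import *
s=state();print(s['clock'],s['eef_pos'],s['wrist_force'],abs(s['dq']).max())
print(job_done())
```

```text
22.1 [0.4668 0.0154 0.0353] [-5.5999 -0.593  22.987 ] 0.0016575314493178733
the job is handed in; nothing more can be done
None
```

I shut the lathe down, set the jack under the lift point and pumped it two full strokes. I handed in at 22.1 s, holding the handle down at its stop with about 23 N.

- **Keys:** I pressed the red key, then the blue one, each right in; the fingertips stopped 73 mm above the bench, with 19 N and 29 N. I did not touch the green key, and a picture taken afterwards shows all three keys up.
- **Jack:** It tipped toe-down by about 0.28 rad when first lifted. I set it down flat in front of the lug, let go and regripped, then slid it in and released it. The saddle was about 1.5 mm from the lift point by the wrist camera.
- **Lift:** The foot measured about 4 mm up after the first stroke and 12.6 to 13.5 mm after the second, from edges in the scene camera. A rougher image match gave 11.9 to 12.5 mm, so there is little margin over the 12 mm limit. I stopped at two because a third stroke would give about 22 mm.
- **Not measured directly:** I had no reading of the key travel, handle angle, foot height or jack-to-lathe force. These are inferred from tip height, wrist force and images. I saw no other thing on the bench moved or touched.

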